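Level the base shelf of a book bay

ROBOT

A 7-joint arm with a two-finger parallel gripper is mounted at the origin on the work surface. World frame = base frame: x ahead of the robot, y to its left, z up, the work surface at z = 0. Lengths are in m, angles in rad, forces in N, time in s.
With the tool pointing down it reaches from about 0.4 to 0.85 m from the base axis. Payload 4.5 kg.
Tool frame: the origin (TCP) lies midway between the tips of the shut fingers; the grasp point (between the pads) lies 19 mm behind it (grip_point_offset is the distance from the TCP to the grasp point, in m); z points along the fingers, y is the line along which they close (so a half turn about z gives the same grasp; the last joint's range is limited). The gripper opens to 88 mm and grips with 3 to 60 N. Pads are 18 mm wide; open, the fingers measure 123 mm over their backs; the gripper's body (75 mm by 187 mm) begins 45 mm behind the grasp point.
Start: joints at [-1.073, 0.689, -0.195, 1.565, 0.157, 0.902, -0.215], TCP at [0.28, 0.559, 0.239] pointing down, gripper open.
Joint ranges: [-3.01, 3.01], [-0.46, 2.08], [-1.47, 1.51], [0.13, 2.56], [-1, 4.14], [0.04, 2.09], [-2.66, 2.66]. Speed limits (rad/s): [2.57, 2.57, 3.14, 3.14, 3.14, 3.14, 3.14].

INTERFACE

Orientations are given as a unit quaternion [x, y, z, w].
In Python, from cell import get_obs, capture, hand_in, grip_point_offset gives the robot as it stands. The module is installed in compiled form; this text tells all that it offers.
- The arm moves only by the tool move_arm, never from a script. Its argument "commands" is text: rows parted by semicolons, each of 7 numbers parted by spaces: the shift along the world's x, y, z in m, then the turn, a rotation vector about the world's x, y, z in degrees, then the opening, from 0 (shut) to 1 (fully open). A call has 1 to 20 rows; each row shifts and turns the commanded pose from where the row before left it; what a row does not reach is not made up. A row lasts 1/12 s, in which the tool goes at most 41.7 mm and 7.16 degrees, less where a joint would pass 70% of its speed; a pose out of reach is approached as far as the arm can. A call with a gripper value outside its range is refused whole. The fingers move at their own pace and stop on an object; "squeeze" is the grip in N (left out, the last holds). Time passes only in rows, so rows that do not move let the fingers close. It gives the time, the measured TCP pose, the force, the opening and the grip force at its end, in the units of the state.
- get_obs(): the state, without advancing time (a new reading comes with each control period).
- capture(name): name is "scene" or "side" or "wrist"; returns a dict with "image" (480x640x3 uint8, red, green, blue), "vfov" (degrees; the focal length in pixels is half the picture's height over the tangent of half this angle, whatever the lens; pixels are square), "cx", "cy" (the principal point, pixels), "xyz" and "attitude" of the camera in the world; the wrist camera has in their place "T_tool_cam" (4x4, takes a point from camera to tool coordinates, whose origin is the TCP and whose axes are the flange's). Camera axes: x right, y up, looking along -z (the intrinsics and any distortion apply to the point x, -y, -z); pixel columns grow to the right and rows downward; lengths in m; the calibration is good to about 2 mm. A picture is of the moment at which its call begins: read the wrist's pose just before it. There is no depth.
- hand_in(): hands the job in; it is judged then, once.
The state is a dict: "t": time; "qpos": joint angles; "joint_velocities": joint speeds; "joint_efforts": joint torques, N m; "tcp_pos": TCP position; "tcp_rot": TCP orientation; "force": force on the tool from outside, world axes, zero at the start; "ft_torque": the same for the moment, N m; "grip_width": finger opening in m; "finger_force": force on a finger pad.
Only numpy, scipy, OpenCV 4.12 (cv2) and the standard library are available. Lean on these libraries where they do the work, as an engineer would, in place of code of your own. Each camera call takes 0.05 s, during which the arm holds its last target. There are 200 camera calls.

TASK

Level the empty base shelf, which is low at its screw foot: stand the spirit level lengthwise on the deck, let go of it, and turn the foot's hand knob until the bubble rests between the two marks. Then leave the knob, press the level firmly down on the deck at its middle, about a kilogram's push, and finish while still pressing, bubble between the marks, so that a colleague can lock the foot. Leave the books, mug and tape alone.

Things in the scene. Friction and masses are not known exactly. Their poses are not given: they have to be found in the camera images.
- shelf: Cream steel base shelf on three points: two fixed glides under its -y end, one screw foot on a bracket at its +y end. It cannot slide; only the foot tips it. At the start its +y end is 1 to 2 mm low: it slopes down to +y by 3 to 6 thousandths of a rad. Origin: on the table under the middle of the deck; z up.
- deck (a point): Middle of the deck's upper face, 90 mm above the table. The deck measures 200 mm (shelf x) by 300 mm (shelf y), flat and bare, with a lip 14 mm high and 3 mm thick standing up along its +x edge; behind that, at y +-125 mm, two posts 24 x 30 mm rise to 135 mm above the table.
- foot_knob (a point): Middle of the black round hand knob on the screw foot, 40 mm across, 22 mm high, 107 mm above the table, 30 mm of bare 20 mm stud below it, 210 mm from the shelf's origin along shelf +y, 60 mm beyond the deck. Clockwise from above raises that end, 2.5 mm a turn, against 0.12 N m; it stays where left, has no stop nearby and does not rise. It needs 2.5 to 5 rad; 1 rad moves the bubble about 1.7 mm.
- level: Spirit level, upright aluminium bar 200 mm long (its x), 25 wide (its y), 48 high, 0.35 kg; origin at the centre of the underside. In the middle of its top, flush, a 50 mm yellow-green vial along x with a pale 14 mm bubble and two black marks 9 mm either side of the middle. Both ends are alike; it may stand either way round. The top may be pressed at the middle, vial included.
- bubble (a joint): Reading of the bubble in the vial: 0 is centred between the marks, and it grows by 0.01 for each mm that the bubble's middle lies towards the level's own +x. It is between the marks within 0.02 either way; its stops are at 0.17. The bubble runs to the higher end, 1.5 mm for each thousandth of a rad of slope, and takes 1 to 2 s to come to rest.
- book_low: Closed book 180 x 115 x 32 mm lying on the table, the lower of two; bystander. Origin: centre of the underside.
- book_high: Closed book 170 x 105 x 22 mm lying on the other one; bystander. Origin: centre of the underside.
- tape: Roll of tape lying flat, 104 mm across, 25 mm high; bystander. Origin: centre of the underside.
- mug: Mug, 80 mm across and 90 mm high, with a handle; bystander. Origin: centre of the underside.
Not all that is in view belongs to the job. Several things have the shape of the level; the one meant has the colours described above.

How it is judged:
On the way, in this order (a step that is already met when the one before it is completed fails the run):
1. the level stands on the deck lengthwise, let go of (x of level in the frame of shelf between -0.08 and 0.08 m and y of level in the frame of shelf between -0.065 and 0.065 m and z of level in the frame of shelf between 0.086 and 0.093 m and angle between the x axis of level and the y axis of shelf, either way round below 0.15 rad and angle between level's own z axis and vertical below 0.025 rad and contact force between the fingers and level below 0.05 N and contact force between level and shelf above 1 N), for 0.5 s.
2. with the level left standing there, the foot has been turned until the bubble rests between the marks (x of level in the frame of shelf between -0.08 and 0.08 m and y of level in the frame of shelf between -0.065 and 0.065 m and z of level in the frame of shelf between 0.086 and 0.093 m and angle between the x axis of level and the y axis of shelf, either way round below 0.15 rad and angle between level's own z axis and vertical below 0.025 rad and contact force between the fingers and level below 0.05 N and value of joint bubble between -0.02 and 0.02 rad and angle between shelf's own z axis and vertical below 0.0025 rad), for 0.3 s.
At the end, for the whole second after the job is handed in: The level stands lengthwise on the deck (within 0.15 rad; 65 mm along, 80 mm across of its middle), bubble within 2 mm of centre, shelf within 0.0025 rad of level; the gripper, within 60 mm of the level's middle and away from the knob, presses it: 6.5 to 40 N on the deck, weight included (x of level in the frame of shelf between -0.08 and 0.08 m and y of level in the frame of shelf between -0.065 and 0.065 m and z of level in the frame of shelf between 0.086 and 0.093 m and angle between the x axis of level and the y axis of shelf, either way round below 0.15 rad and angle between level's own z axis and vertical below 0.025 rad and value of joint bubble between -0.02 and 0.02 rad and angle between shelf's own z axis and vertical below 0.0025 rad and contact force between level and shelf between 6.5 and 40 N and contact force between the fingers and level above 2 N and linear speed of level below 0.01 m/s and horizontal distance between the grasp point and level below 0.06 m and distance between the grasp point and foot_knob above 0.08 m); the arm keeps its last pose, push and grip.
It fails at once if a book, the mug or the tape is pushed more than 30 mm (distance of any of book_low, book_high, tape, mug from where it was at the start of the episode above 0.03 m).
It also fails if it takes over 72 s, if anything falls off the work surface, if the arm or the gripper's body presses on something with over 40 N, if the wrist force passes 120 N, or if a joint passes its speed limit or range.

## Working session

There is one attempt and no reset: what is moved stays moved. The work goes in short steps, Python scripts to look and compute and a tool call to move; the robot and the scene stay as the last step left them, time stands still between calls to the robot, and variables do not carry over. Pictures are saved under pics/ and viewed, at most 10 in all, crops included, and the job is handed in when it is done.

Besides the shell and the picture viewer there is one more tool, called after "Emit:" as a command line: name --argument value ..., lists and objects as JSON in quotes. move_arm: Moves the arm, as the interface text tells. Its arguments: {"type":"object","properties":{"commands":{"type":"string"},"squeeze":{"type":"number"}},"required":["commands"]}

```bash
mkdir -p pics
cat > h.py <<'E'
import numpy as np, cv2
from cell import *
from scipy.spatial.transform import Rotation as R
def cam(n):
    o=get_obs(); c=capture(n); 
    if 'T_tool_cam' in c:
        T=np.eye(4);T[:3,:3]=R.from_quat(o['tcp_rot']).as_matrix();T[:3,3]=o['tcp_pos'];c['T']=T@np.array(c['T_tool_cam'])
    else:
        T=np.eye(4);a=np.array(c['attitude']);T[:3,:3]=a if a.shape==(3,3) else R.from_quat(a).as_matrix();T[:3,3]=c['xyz'];c['T']=T
    return c
def K(c):
    f=240/np.tan(np.radians(c['vfov'])/2);return f
def pt(c,u,v,z):
    f=K(c);d=c['T'][:3,:3]@np.array([(u-c['cx'])/f,-(v-c['cy'])/f,-1]);p=c['T'][:3,3];return p+d*(z-p[2])/d[2]
def proj(c,P):
    q=c['T'][:3,:3].T@(np.array(P)-c['T'][:3,3]);f=K(c);return c['cx']+f*q[0]/-q[2],c['cy']-f*q[1]/-q[2]
def save(c,n,crop=None,s=1):
    im=c['image'][:,:,::-1]
    if crop: im=im[crop[1]:crop[3],crop[0]:crop[2]]
    cv2.imwrite('pics/'+n,cv2.resize(im,None,fx=s,fy=s,interpolation=cv2.INTER_CUBIC))
E
python3 - <<'E'
from h import *
import pickle
o=get_obs();print(o,grip_point_offset)
d={}
for n in('scene','side','wrist'):
    c=cam(n);d[n]=c;print(n,{k:v for k,v in c.items() if k!='image'})
    save(c,n+'0.png')
pickle.dump(d,open('c0.pkl','wb'))
E
```

```text
{'t': 0.0, 'qpos': array([-1.0732316 ,  0.68996302, -0.19452569,  1.56632956,  0.15726471,
        0.90252072, -0.21511477]), 'joint_velocities': array([-2.16383885e-04, -4.11514542e-04, -8.45751676e-04, -4.09230637e-04,
        9.47319028e-04,  1.07738721e-04, -9.21892258e-06]), 'joint_efforts': array([ 4.27562572e-04, -5.27561331e+01, -1.26690656e+00, -1.53422034e+01,
       -5.26556396e-02,  6.48273548e-03,  1.73860699e-04]), 'tcp_pos': array([0.27932263, 0.55840146, 0.23792728]), 'tcp_rot': array([ 2.29783054e-01,  9.73241444e-01, -9.02070675e-04, -1.59978276e-04]), 'force': array([-0.38278485, -0.80701635,  0.44338226]), 'ft_torque': array([0.01786296, 0.00591379, 0.01875039]), 'finger_force': 0.0, 'grip_width': 0.08822220625125222} 0.0187
scene {'vfov': 51.93132318362205, 'cx': 315.83354501712756, 'cy': 245.8582706422958, 'xyz': array([1.00029087, 0.8516177 , 0.89799961]), 'attitude': array([0.12150547, 0.40624052, 0.87411881, 0.23689948]), 'T': array([[-0.85823011, -0.3154357 ,  0.40489678,  1.00029087],
       [ 0.51287748, -0.55769455,  0.65263579,  0.8516177 ],
       [ 0.0
[... 564 characters left out ...]
    ]])}
wrist {'vfov': 66.5265615869653, 'cx': 318.07301366197845, 'cy': 241.90929120690978, 'T_tool_cam': array([[-3.78736478e-04,  9.49486405e-01,  3.13807940e-01,
         8.24333988e-02],
       [ 9.99999783e-01,  5.28755749e-04, -3.92947355e-04,
        -3.08731099e-05],
       [-5.39025924e-04,  3.13807723e-01, -9.49486399e-01,
        -1.45012984e-01],
       [ 0.00000000e+00,  0.00000000e+00,  0.00000000e+00,
         1.00000000e+00]]), 'T': array([[ 0.44764632, -0.84915592, -0.28026238,  0.20573532],
       [ 0.89421003,  0.42470709,  0.14146489,  0.59551275],
       [-0.00109633, -0.31393967,  0.9494423 ,  0.38300824],
       [ 0.        ,  0.        ,  0.        ,  1.        ]])}
```

View pics/scene0.png

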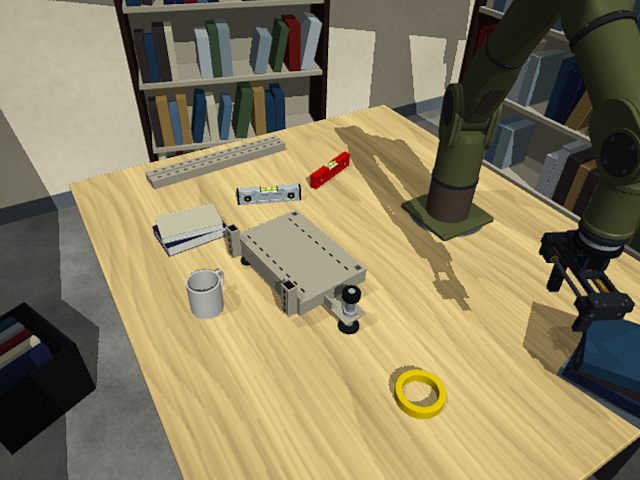

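View pics/side0.png

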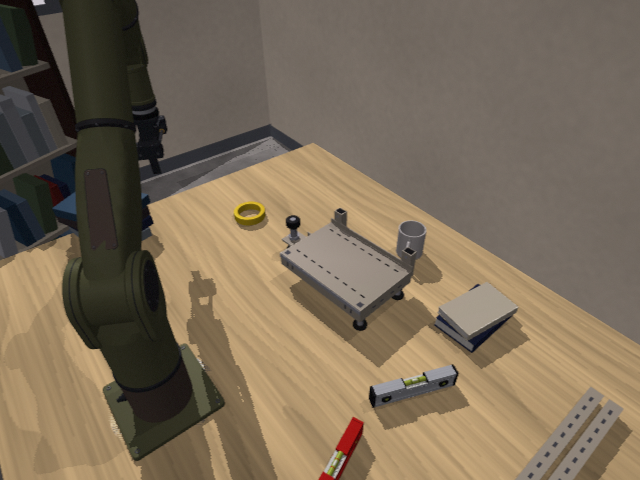

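Candidates for the level: the silver bar (scene 268,194; side 414,385), the red bar (scene 330,170; side 340,450) and the grey perforated rails (scene 215,160; side 575,430). The silver one with a yellow-green vial fits the description, so I'm checking it in a close crop.

Run:
```python
from h import *
import pickle
d=pickle.load(open('c0.pkl','rb'))
save(d['side'],'s1.png',(270,200,470,412),2.8)
c=d['side']
for n,u,v,z in[('levA',371,391,.048),('levB',457,371,.048),('vial',415,380,.048),('knob',293,221,.118),('deckcornNW',331,228,.09),('deck W',281,254,.09),('deckS',360,310,.09),('deckE',409,275,.09)]:
    print(n,pt(c,u,v,z).round(3))
c=d['scene']
for n,u,v,z in[('vial',269,189,.048),('knob',351,290,.118),('cN',293,212,.09),('cE',365,268,.09),('c3',300,308,.09)]:
    print(n,pt(c,u,v,z).round(3))
```

```text
levA [ 0.355 -0.296  0.048]
levB [ 0.538 -0.376  0.048]
vial [ 0.449 -0.335  0.048]
knob [0.517 0.22  0.118]
deckcornNW [0.605 0.154 0.09 ]
deck W [0.426 0.149 0.09 ]
deckS [ 0.462 -0.137  0.09 ]
deckE [ 0.641 -0.125  0.09 ]
vial [ 0.448 -0.324  0.048]
knob [0.518 0.228 0.118]
cN [ 0.469 -0.13   0.09 ]
cE [0.428 0.159 0.09 ]
c3 [0.631 0.196 0.09 ]
```

View pics/s1.png

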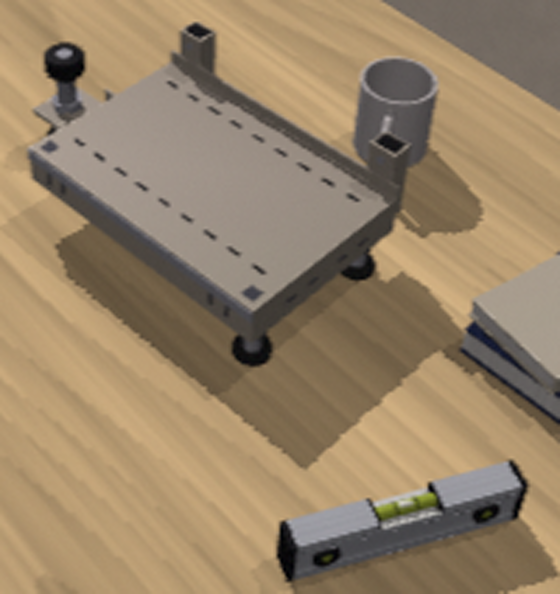

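The crop shows the aluminium bar with black end caps and a yellow-green vial at (405,505) in the crop, so the choice is confirmed. The shelf deck is centred near (0.543, 0.018) with a yaw of about 0.125 rad, and its knob is near (0.517, 0.226). Moving above the level, via the front.

Emit:
move_arm --commands ".021 -.036 0 0 0 0 1;.021 -.036 0 0 0 0 1;.021 -.036 0 0 0 0 1;.021 -.036 0 0 0 0 1;.021 -.036 0 0 0 0 1;.021 -.036 0 0 0 0 1;.021 -.036 0 0 0 0 1;.021 -.036 0 0 0 0 1;.021 -.036 0 0 0 0 1;.021 -.036 0 0 0 0 1;.021 -.036 0 0 0 0 1;.021 -.036 0 0 0 0 1;.021 -.036 0 0 0 0 1"

```text
t: 1.23
tcp_pos: [0.5531, 0.089, 0.2386]
tcp_rot: [0.23, 0.973, -0.0, -0.0]
force: [0.6, 0.3, 0.5]
grip_width: 0.0881
finger_force: 0.0
```

Emit:
move_arm --commands "-.008 -.035 0 0 0 .3 1;-.008 -.035 0 0 0 .3 1;-.008 -.035 0 0 0 .3 1;-.008 -.035 0 0 0 .3 1;-.008 -.035 0 0 0 .3 1;-.008 -.035 0 0 0 .3 1;-.008 -.035 0 0 0 .3 1;-.008 -.035 0 0 0 .3 1;-.008 -.035 0 0 0 .3 1;-.008 -.035 0 0 0 .3 1;-.008 -.035 0 0 0 0 1;-.008 -.035 0 0 0 0 1;0 0 0 0 0 0 1;0 0 0 0 0 0 1"

```text
t: 2.4
tcp_pos: [0.455, -0.3314, 0.2382]
tcp_rot: [0.207, 0.978, -0.0, -0.0]
force: [0.1, 0.2, -0.2]
grip_width: 0.0881
finger_force: 0.0
```

Run:
```python
from h import *
import pickle
c=cam('wrist');o=get_obs();print(o['t'],o['tcp_pos'],o['qpos'],R.from_quat(o['tcp_rot']).as_matrix().round(3))
pickle.dump(c,open('c1.pkl','wb'));save(c,'w1.png')
```

```text
2.45 [ 0.45612523 -0.32892652  0.2383884 ] [ 0.73658142  0.61674982 -0.32172885  1.75343479  0.2534938   0.81301512
  1.45257414] [[-0.916  0.401 -0.   ]
 [ 0.401  0.916  0.001]
 [ 0.001  0.001 -1.   ]]
```

View pics/w1.png

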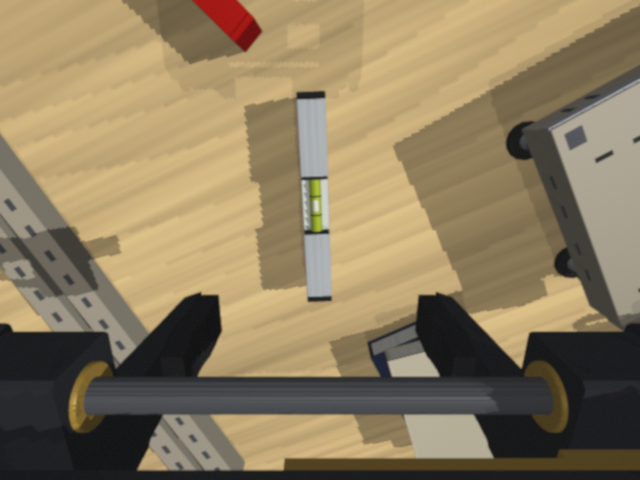

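The wrist view shows the level's top from (311,95) to (319,298), vial at about (315,205), nearly along the tool x; the red bar is at the top (225,20).

Run:
```python
from h import *
import pickle
c=pickle.load(open('c1.pkl','rb'))
a=pt(c,311,95,.048);b=pt(c,319,298,.048);print(a,b,(a+b)/2,np.linalg.norm(a-b),np.degrees(np.arctan2(*(b-a)[1::-1])),pt(c,316,206,.046))
print('corner S',pt(c,552,128,.09))
```

```text
[ 0.35791124 -0.29490673  0.048     ] [ 0.53611633 -0.36629248  0.048     ] [ 0.44701378 -0.3305996   0.048     ] 0.19197129988115896 -21.830150422269835 [ 0.4481698  -0.33046357  0.046     ]
corner S [ 0.45683606 -0.13630426  0.09      ]
```

Emit:
move_arm --commands "-.004 0 -.02 0 0 .9 1;-.005 -.001 -.035 0 0 .9 1;0 0 -.035 0 0 0 1;0 0 -.035 0 0 0 1;0 0 -.035 0 0 0 1;0 0 -.035 0 0 0 1;0 0 -.02 0 0 0 1;0 0 -.008 0 0 0 1;0 0 0 0 0 0 1;0 0 0 0 0 0 0;0 0 0 0 0 0 0;0 0 0 0 0 0 0;0 0 0 0 0 0 0;0 0 0 0 0 0 0;0 0 0 0 0 0 0;0 0 0 0 0 0 0;0 0 0 0 0 0 0" --squeeze 25

```text
t: 3.87
tcp_pos: [0.4475, -0.33, 0.0159]
tcp_rot: [0.189, 0.982, 0.0, 0.0]
force: [0.5, 0.2, 0.0]
grip_width: 0.0367
finger_force: 0.0
```

Emit:
move_arm --commands "0 0 0 0 0 0 0;0 0 0 0 0 0 0;0 0 0 0 0 0 0;0 0 0 0 0 0 0;0 0 0 0 0 0 0;0 0 0 0 0 0 0"

```text
t: 4.37
tcp_pos: [0.4473, -0.3302, 0.0157]
tcp_rot: [0.189, 0.982, -0.0, -0.0]
force: [-0.6, -1.9, 0.5]
grip_width: 0.0249
finger_force: 25.0
```

Emit:
move_arm --commands "0 0 .01 0 0 0 0;0 0 .03 0 0 0 0;0 0 .03 0 0 0 0;0 0 .04 0 0 0 0;0 0 .03 0 0 0 0;0 0 .02 0 0 0 0"

```text
t: 4.87
tcp_pos: [0.4482, -0.3297, 0.1792]
tcp_rot: [0.189, 0.982, -0.0, 0.002]
force: [0.3, -1.2, -4.4]
grip_width: 0.0248
finger_force: 25.0
```

Emit:
move_arm --commands ".008 .029 0 0 0 -5.1 0;.008 .029 0 0 0 -5.1 0;.008 .029 0 0 0 -5.1 0;.008 .029 0 0 0 -5.1 0;.008 .029 0 0 0 -5.1 0;.008 .029 0 0 0 -5.1 0;.008 .029 0 0 0 -5.1 0;.008 .029 0 0 0 -5.1 0;.008 .029 0 0 0 -5.1 0;.008 .029 0 0 0 -5.1 0;.008 .029 0 0 0 -5.1 0;.008 .029 0 0 0 -5.1 0;0 0 0 0 0 0 0;0 0 0 0 0 0 0;0 0 0 0 0 0 0"

```text
t: 6.12
tcp_pos: [0.5426, 0.0181, 0.1757]
tcp_rot: [0.662, 0.75, -0.0, -0.0]
force: [-0.5, -1.0, -3.7]
grip_width: 0.0248
finger_force: 25.0
```

Run:
```python
from h import *
import pickle
c=cam('wrist');o=get_obs();print(o['t'],o['tcp_pos'],o['qpos'].round(3),R.from_quat(o['tcp_rot']).as_matrix().round(3))
d=cam('scene')
a=c['image'];b=d['image'][190:340,200:400]
save(c,'w2.png');save(d,'sc2.png',(210,180,400,340),4)
w=cv2.imread('pics/w2.png');s=cv2.imread('pics/sc2.png')
cv2.imwrite('pics/j2.png',np.vstack([cv2.resize(w,(400,300)),cv2.resize(s,(400,int(160/190*400)))])[:600])
pickle.dump((c,d),open('c2.pkl','wb'))
```

```text
6.1667 [0.54263404 0.01706267 0.17574272] [-0.173  0.673  0.094  1.886 -0.105  0.588  0.109] [[-0.122  0.993 -0.001]
 [ 0.993  0.122 -0.001]
 [-0.    -0.001 -1.   ]]
```

View pics/j2.png

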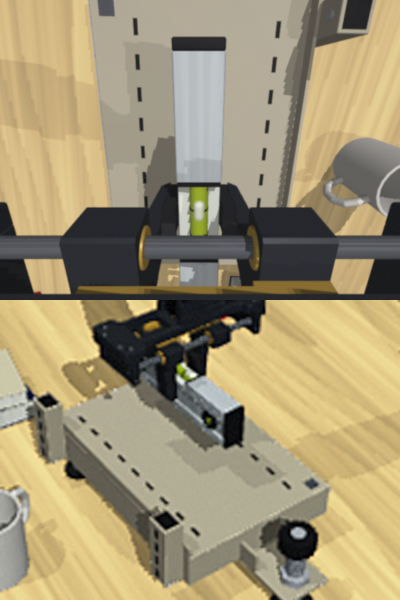

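In the wrist half, the level lies parallel to and midway between the deck's slot rows (columns 140 and 270), and the scene half agrees. Lowering it onto the deck.

Emit:
move_arm --commands "0 0 -.02 0 0 0 0;0 0 -.025 0 0 0 0;0 0 -.015 0 0 0 0;0 0 -.006 0 0 0 0;0 0 -.002 0 0 0 0;0 0 0 0 0 0 0;0 0 0 0 0 0 0"

```text
t: 6.8
tcp_pos: [0.5441, 0.0176, 0.1086]
tcp_rot: [0.663, 0.749, 0.001, 0.001]
force: [0.0, 0.2, -3.7]
grip_width: 0.0249
finger_force: 25.0
```

Emit:
move_arm --commands "0 0 -.001 0 0 0 0;0 0 -.001 0 0 0 0;0 0 -.001 0 0 0 0;0 0 0 0 0 0 0;0 0 0 0 0 0 0"

```text
t: 7.22
tcp_pos: [0.5439, 0.0182, 0.1051]
tcp_rot: [0.662, 0.749, 0.0, 0.0]
force: [-0.4, -0.5, -2.5]
grip_width: 0.0249
finger_force: 25.0
```

Emit:
move_arm --commands "0 0 -.0006 0 0 0 0;0 0 0 0 0 0 0;0 0 0 0 0 0 1;0 0 0 0 0 0 1;0 0 0 0 0 0 1;0 0 0 0 0 0 1;0 0 0 0 0 0 1;0 0 0 0 0 0 1;0 0 0 0 0 0 1;0 0 0 0 0 0 1;0 0 0 0 0 0 1;0 0 .015 0 0 0 1;0 0 .03 0 0 0 1;0 0 .03 0 0 0 1;0 0 .02 0 0 0 1;0 0 0 0 0 0 1;0 0 0 0 0 0 1;0 0 0 0 0 0 1;0 0 0 0 0 0 1"

```text
t: 8.8
tcp_pos: [0.5425, 0.0181, 0.1979]
tcp_rot: [0.662, 0.749, -0.001, -0.001]
force: [0.0, -0.1, 0.7]
grip_width: 0.0885
finger_force: 0.0
```

Emit:
move_arm --commands "0 0 0 0 0 0 1;0 0 0 0 0 0 1;0 0 0 0 0 0 1;0 0 0 0 0 0 1;0 0 0 0 0 0 1;0 0 0 0 0 0 1;0 0 0 0 0 0 1;0 0 0 0 0 0 1;0 0 0 0 0 0 1;0 0 0 0 0 0 1"

```text
t: 9.63
tcp_pos: [0.5435, 0.0181, 0.1992]
tcp_rot: [0.662, 0.749, 0.0, 0.0]
force: [-0.5, -0.5, -0.2]
grip_width: 0.0882
finger_force: 0.0
```

Run:
```python
from h import *
import pickle
c=cam('wrist');o=get_obs();print(o['t'],o['tcp_pos'],o['qpos'].round(3))
pickle.dump(c,open('c3.pkl','wb'))
print([np.round(proj(c,(.543-.122*s,.018+.993*s,.138))) for s in(-.1,0,.1)])
save(c,'a.png');save(c,'b.png',(265,120,375,340),2.7)
a=cv2.imread('pics/a.png');b=cv2.imread('pics/b.png');a=cv2.resize(a,(480,360));a=cv2.copyMakeBorder(a,0,b.shape[0]-360,0,0,0)
cv2.imwrite('pics/w3.png',np.hstack([a,b]))
```

```text
9.6833 [0.5435475  0.01812205 0.19917027] [-0.18   0.639  0.102  1.864 -0.101  0.644  0.106]
[array([318., 399.]), array([318., 264.]), array([318.,  85.])]
```

View pics/w3.png

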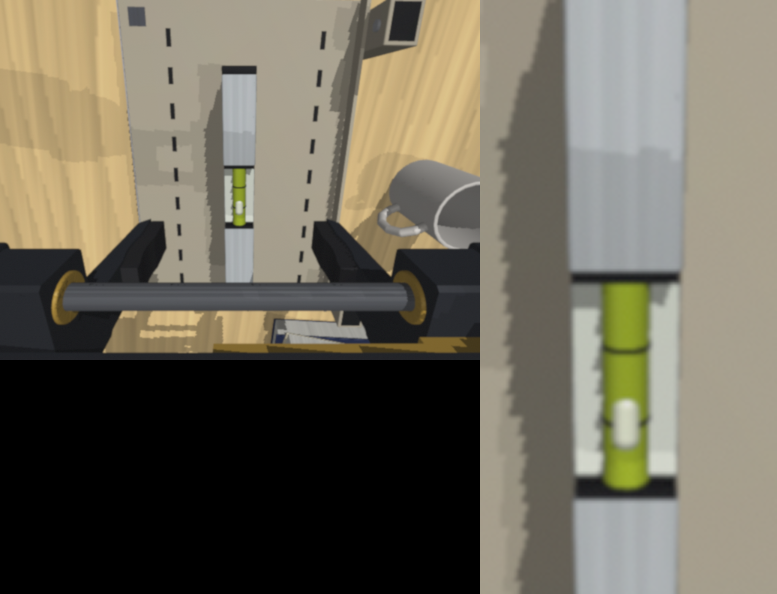

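The level is upright and parallel on the deck. In the crop the marks are at rows 350 and 423 and the bubble's centre is at row 424, about 9 mm towards -y, so the knob needs roughly 5 rad clockwise. Going above the knob with the wrist wound counter-clockwise.

Emit:
move_arm --commands "-.001 .01 0 0 0 7 .7;-.001 .01 0 0 0 7 .7;-.001 .01 0 0 0 7 .7;-.001 .01 0 0 0 7 .7;-.001 .01 0 0 0 7 .7;-.001 .01 0 0 0 7 .7;-.001 .01 0 0 0 7 .7;-.001 .01 0 0 0 7 .7;-.001 .01 0 0 0 7 .7;-.001 .01 0 0 0 7 .7;-.001 .01 0 0 0 7 .7;-.001 .01 0 0 0 7 .7;-.001 .01 0 0 0 7 .7;-.001 .01 0 0 0 7 .7;-.001 .01 0 0 0 7 .7;-.001 .01 0 0 0 7 .7;-.002 .012 0 0 0 7 .7;-.002 .012 0 0 0 7 .7;-.003 .012 0 0 0 7 .7;-.003 .012 0 0 0 7 .7"

```text
t: 11.35
tcp_pos: [0.5175, 0.2263, 0.1991]
tcp_rot: [-0.48, 0.877, -0.0, -0.0]
force: [0.1, 0.1, -0.3]
grip_width: 0.0616
finger_force: 0.0
```

Emit:
move_arm --commands "0 0 0 0 0 0 .7;0 0 0 0 0 0 .7;0 0 0 0 0 0 .7;0 0 0 0 0 0 .7"

```text
t: 11.68
tcp_pos: [0.5179, 0.2248, 0.199]
tcp_rot: [-0.476, 0.88, -0.001, -0.0]
force: [0.2, -0.2, -0.7]
grip_width: 0.0618
finger_force: 0.0
```

Run:
```python
from h import *
import pickle
c=cam('wrist');o=get_obs();print(o['t'],o['tcp_pos'],o['qpos'].round(3),o['grip_width'])
pickle.dump(c,open('c4.pkl','wb'))
print(np.round(proj(c,(.517,.225,.118))))
save(c,'w4.png')
g=c['image'].max(2)
m=(g<60).astype(np.uint8);n,l,s,ce=cv2.connectedComponentsWithStats(m)
for i in range(1,n):
    if s[i,4]>300: print(s[i],ce[i].round(1),pt(c,*ce[i],.118).round(4))
```

```text
11.7333 [0.51786826 0.22490961 0.19907811] [-0.155  0.712 -0.578  1.78   0.518  0.806  1.573] 0.06176465179322074
[318. 252.]
[ 167   95   56   37 1200] [194.5 113.7] [0.5307 0.1137 0.118 ]
[ 290  222   60   64 2348] [319.5 252. ] [0.5166 0.2255 0.118 ]
[ 75 256  44  40 871] [ 96.6 275.9] [0.6511 0.1578 0.118 ]
[    0   294   640   186 65254] [308.8 398.8] [0.588  0.3202 0.118 ]
```

View pics/w4.png

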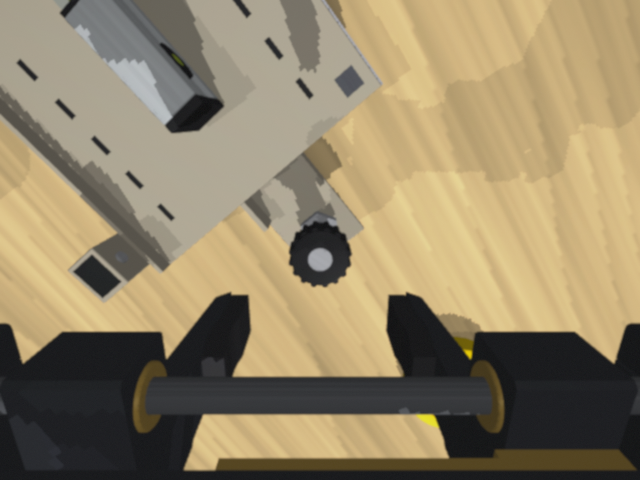

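The knob's top is a disc centred near (320,257), which puts it at (0.518, 0.228). Winding a bit more, descending and gripping.

Emit:
move_arm --commands "0 .003 0 0 0 7 .7;0 0 0 0 0 7 .7;0 0 0 0 0 7 .7;0 0 0 0 0 7 .7;0 0 -.02 0 0 7 .7;0 0 -.03 0 0 7 .7;0 0 -.03 0 0 7 .7;0 0 -.02 0 0 0 .7;0 0 -.008 0 0 0 .7;0 0 0 0 0 0 .7;0 0 0 0 0 0 0;0 0 0 0 0 0 0;0 0 0 0 0 0 0;0 0 0 0 0 0 0;0 0 0 0 0 0 0;0 0 0 0 0 0 0;0 0 0 0 0 0 0" --squeeze 30

```text
t: 13.15
tcp_pos: [0.5198, 0.2301, 0.0926]
tcp_rot: [0.799, -0.602, 0.001, -0.002]
force: [5.2, 0.8, 4.9]
grip_width: 0.0392
finger_force: 30.0
```

Run:
```python
from h import *
o=get_obs();print(o['t'],o['tcp_pos'],o['qpos'].round(3),o['grip_width'],o['force'])
```

```text
13.15 [0.51978693 0.23012642 0.09262481] [-0.112  0.911 -0.684  1.842  0.87   0.712  2.118] 0.0392009098351849 [5.21212031 0.82598317 4.92296224]
```

Emit:
move_arm --commands ".001 .001 0 0 0 -5 0;0 0 0 0 0 -7 0;0 0 0 0 0 -7 0;0 0 0 0 0 -7 0;0 0 0 0 0 -7 0;0 0 0 0 0 -7 0;0 0 0 0 0 -7 0;0 0 0 0 0 -7 0;0 0 0 0 0 -7 0;0 0 0 0 0 -7 0;0 0 0 0 0 -7 0;0 0 0 0 0 -7 0;0 0 0 0 0 -7 0;0 0 0 0 0 -7 0;0 0 0 0 0 -7 0;0 0 0 0 0 -7 0;0 0 0 0 0 -7 0;0 0 0 0 0 -7 0;0 0 0 0 0 -7 0;0 0 0 0 0 -7 0"

```text
t: 14.82
tcp_pos: [0.5203, 0.2295, 0.0926]
tcp_rot: [0.279, 0.96, 0.001, 0.002]
force: [2.4, -1.5, 6.6]
grip_width: 0.0395
finger_force: 30.0
```

Run:
```python
from h import *
o=get_obs();print(o['t'],o['tcp_pos'],o['qpos'].round(3),o['grip_width'],o['force'],R.from_quat(o['tcp_rot']).as_euler('ZYX',degrees=True))
```

```text
14.8167 [0.52031264 0.2294934  0.09259292] [-0.455  0.826 -0.073  1.859  0.125  0.458  0.39 ] 0.03949598680522326 [ 2.41784044 -1.51976979  6.59739343] [1.47617570e+02 1.66026347e-01 1.79872923e+02]
```

Emit:
move_arm --commands "0 0 0 0 0 -7 0;0 0 0 0 0 -7 0;0 0 0 0 0 -7 0;0 0 0 0 0 -7 0;0 0 0 0 0 -7 0;0 0 0 0 0 -7 0;0 0 0 0 0 -7 0;0 0 0 0 0 -7 0;0 0 0 0 0 -7 0;0 0 0 0 0 -7 0;0 0 0 0 0 -7 0;0 0 0 0 0 -7 0;0 0 0 0 0 -7 0;0 0 0 0 0 -7 0;0 0 0 0 0 -7 0;0 0 0 0 0 -7 0;0 0 0 0 0 -7 0;0 0 0 0 0 -7 0;0 0 0 0 0 0 0"

```text
t: 16.4
tcp_pos: [0.5196, 0.2295, 0.0926]
tcp_rot: [0.982, 0.188, 0.001, 0.0]
force: [1.5, -1.6, 9.6]
grip_width: 0.0393
finger_force: 30.0
```

Run:
```python
from h import *
o=get_obs();print(o['t'],o['tcp_pos'],o['qpos'].round(3),o['force'],R.from_quat(o['tcp_rot']).as_euler('ZYX',degrees=True))
```

```text
16.4 [0.51960156 0.22952898 0.09257526] [-0.759  0.887  0.465  1.876 -0.724  0.55  -1.001] [ 1.46291689 -1.63909942  9.57143229] [ 2.16169197e+01 -1.58759100e-01  1.79947748e+02]
```

Emit:
move_arm --commands "0 0 0 0 0 0 .7;0 0 0 0 0 0 .7;0 0 0 0 0 0 .7;0 0 0 0 0 0 .7;0 0 0 0 0 0 .7;0 0 .02 0 0 0 .7;0 0 .035 0 0 0 .7;0 0 .035 0 0 0 .7;0 0 .017 0 0 0 .7"

```text
t: 17.15
tcp_pos: [0.5199, 0.2301, 0.2014]
tcp_rot: [0.982, 0.191, 0.002, -0.0]
force: [0.3, 0.2, 0.9]
grip_width: 0.0614
finger_force: 0.0
```

Emit:
move_arm --commands ".0024 -.0192 0 0 0 6.9 .7;.0024 -.0192 0 0 0 6.9 .7;.0024 -.0192 0 0 0 6.9 .7;.0024 -.0192 0 0 0 6.9 .7;.0024 -.0192 0 0 0 6.9 .7;.0024 -.0192 0 0 0 6.9 .7;.0024 -.0192 0 0 0 6.9 .7;.0024 -.0192 0 0 0 6.9 .7;.0024 -.0192 0 0 0 6.9 .7;.0024 -.0192 0 0 0 6.9 .7;.0024 -.0192 0 0 0 6.5 .7;0 0 0 0 0 0 .7;0 0 0 0 0 0 .7;0 0 0 0 0 0 .7;0 0 0 0 0 0 .7;0 0 0 0 0 0 .7"

```text
t: 18.48
tcp_pos: [0.5447, 0.0206, 0.198]
tcp_rot: [0.659, 0.752, 0.0, -0.0]
force: [-0.2, 0.6, 0.5]
grip_width: 0.0615
finger_force: 0.0
```

```bash
cat > bub.py <<'E'
from h import *
c=cam('wrist');o=get_obs();print(o['t'],o['tcp_pos'],o['qpos'].round(3),o['force'],R.from_quat(o['tcp_rot']).as_euler('ZYX',degrees=True).round(2))
im=c['image'].astype(int);h=cv2.cvtColor(c['image'],cv2.COLOR_RGB2HSV)
v=((h[:,:,0]>25)&(h[:,:,0]<45)&(h[:,:,1]>150)&(h[:,:,2]>70)).astype(np.uint8)
n,l,s,ce=cv2.connectedComponentsWithStats(v);i=1+np.argmax(s[1:,4]);print(s[i],ce[i])
x=int(s[i,0]+s[i,2]/2);y0=s[i,1]-4;y1=y0+s[i,3]+8
# centre columns: bubble = low saturation; outer columns: marks dark
col=im[y0:y1,x-1:x+2].mean(1)
sat=col.max(1)-col.min(1);b=np.where((sat<90)&(col.min(1)>90))[0]+y0
val=im[y0:y1,[x-4,x-3,x+3,x+4]].max(2).mean(1)
print('rows',y0,'sat',sat.round().astype(int),'val',val.round().astype(int))
if len(b):
    m=[pt(c,x,r,.137) for r in (b.min()-.5,b.max()+.5)];print('bubble rows',b.min(),b.max())
    e=np.array([-.122,.993,0])
    print('bubble s mm',[(p-np.array([.543,.018,0]))@e*1000 for p in m])
save(c,'bub.png',(x-40,y0-20,x+40,y1+20),5)
E
python3 bub.py
```

```text
18.5333 [0.54474635 0.02039196 0.19801441] [-0.226  0.647  0.173  1.863 -0.174  0.647  0.184] [-0.48181486  0.50141253 -0.24787266] [ 9.7610e+01 -3.0000e-02 -1.7999e+02]
[308 231  17  76 903] [315.93023256 267.36212625]
rows 227 sat [  4   2   1  38  88 114 120 120 120 120 121 121 120 120 119 120 120 120
 119 120 120 120 119 120 120 121 119 111  79  54  89 114 119 115  77  36
  15  15  19  21  21  20  21  22  21  21  21  21  21  21  20  23  40  77
 104  87  55  69 101 117 121 122 122 123 124 126 130 133 133 134 134 134
 133 133 133 134 134 134 125  90  39   3   2   4] val [ 67  36  34  70 124 151 157 158 158 157 157 157 158 158 158 158 158 157
 157 157 158 157 157 158 157 157 154 136 100  88 126 151 156 156 160 171
 184 188 184 181 180 180 180 180 180 180 180 180 180 176 168 158 154 154
 147 116  88 118 147 156 161 164 165 165 166 168 170 170 171 170 171 171
 170 170 170 170 170 167 149 108  59  37  58 108]
bubble rows 261 310
bubble s mm [np.float64(4.75388742830125), np.float64(-29.10078322112334)]
```

View pics/bub.png

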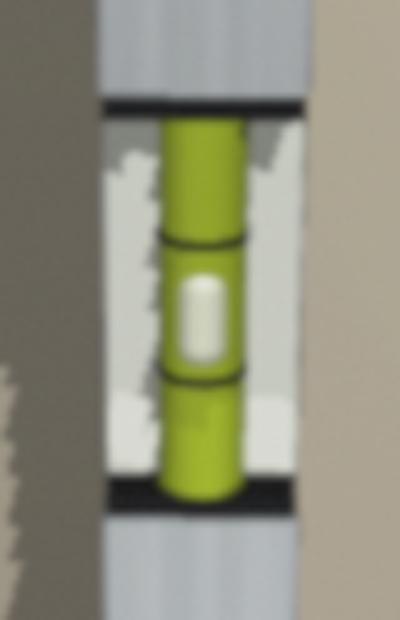

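The bubble (crop rows 275–365) sits between the marks (240, 378), about 0.8 mm off centre. I'll wait a second and read it again while closing the fingers.

Emit:
move_arm --commands "0 0 0 0 0 0 0;0 0 0 0 0 0 0;0 0 0 0 0 0 0;0 0 0 0 0 0 0;0 0 0 0 0 0 0;0 0 0 0 0 0 0;0 0 0 0 0 0 0;0 0 0 0 0 0 0;0 0 0 0 0 0 0;0 0 0 0 0 0 0;0 0 0 0 0 0 0;0 0 0 0 0 0 0"

```text
t: 19.53
tcp_pos: [0.5449, 0.0189, 0.1982]
tcp_rot: [0.659, 0.752, 0.0, 0.0]
force: [1.0, 0.0, 0.3]
grip_width: 0.0005
finger_force: 0.0
```

```bash
python3 bub.py
python3 - <<'E'
from h import *
c=cam('wrist');print(pt(c,316,269,.138),[pt(c,316,r,.138) for r in (256,283.2)])
print(get_obs()['grip_width'])
E
```

```text
19.5833 [0.54490433 0.01892599 0.19814381] [-0.224  0.647  0.173  1.863 -0.173  0.647  0.185] [ 0.6447201   0.04455887 -0.09425667] [ 97.53  -0.   180.  ]
[309 228  16  68 779] [316.0860077  258.94608472]
rows 224 sat [  3   3   1  38  90 116 121 122 122 122 121 121 122 121 120 121 121 120
 120 121 121 120 121 121 120 120 120 112  82  50  76 106 118 118  90  52
  24  15  19  21  21  21  21  21  21  20  21  21  21  21  21  21  32  68
 102  96  63  59  95 115 120 120 122 124 127 129 132 134 133 127 100  63
  39  35  35  35] val [ 67  35  34  71 124 152 158 159 159 159 158 158 158 158 158 158 158 158
 158 158 158 158 158 158 158 158 156 144 108  87 125 152 158 158 160 169
 182 188 186 182 181 181 180 181 180 180 181 180 180 179 172 162 156 155
 149 122  88 102 136 153 156 156 158 162 165 168 170 171 171 163 129  78
  45  40  40  40]
bubble rows 259 277
bubble s mm [np.float64(4.231695661914265), np.float64(-8.228705645156625)]
[0.54350542 0.01585316 0.138     ] [array([0.54242345, 0.02417738, 0.138     ]), array([0.54471741, 0.00652864, 0.138     ])]
0.0007593724246505716
```

The bubble has settled, reading about 0.8 mm, comfortably between the marks. Now pressing at the level's middle.

Emit:
move_arm --commands "-.001 -.003 -.02 0 0 0 0;0 0 -.02 0 0 0 0;0 0 -.01 0 0 0 0;0 0 -.004 0 0 0 0;0 0 -.002 0 0 0 0;0 0 -.001 0 0 0 0;0 0 0 0 0 0 0;0 0 0 0 0 0 0"

```text
t: 20.3
tcp_pos: [0.5445, 0.016, 0.1418]
tcp_rot: [0.659, 0.752, 0.001, 0.001]
force: [0.7, 0.1, -0.2]
grip_width: 0.0001
finger_force: 0.0
```

Emit:
move_arm --commands "0 0 -.001 0 0 0 0;0 0 -.001 0 0 0 0;0 0 0 0 0 0 0;0 0 0 0 0 0 0;0 0 0 0 0 0 0"

```text
t: 20.72
tcp_pos: [0.5439, 0.0159, 0.1392]
tcp_rot: [0.659, 0.752, 0.0, 0.0]
force: [0.3, 0.4, -0.9]
grip_width: 0.0007
finger_force: 0.0
```

Emit:
move_arm --commands "0 0 -.001 0 0 0 0;0 0 -.001 0 0 0 0;0 0 0 0 0 0 0;0 0 0 0 0 0 0;0 0 0 0 0 0 0"

```text
t: 21.13
tcp_pos: [0.5441, 0.0159, 0.1384]
tcp_rot: [0.659, 0.752, 0.0, 0.0]
force: [-2.2, 0.6, 11.9]
grip_width: 0.0004
finger_force: 5.8
```

Emit:
move_arm --commands "0 0 0 0 0 0 0;0 0 0 0 0 0 0;0 0 0 0 0 0 0;0 0 0 0 0 0 0;0 0 0 0 0 0 0;0 0 0 0 0 0 0;0 0 0 0 0 0 0;0 0 0 0 0 0 0;0 0 0 0 0 0 0;0 0 0 0 0 0 0;0 0 0 0 0 0 0;0 0 0 0 0 0 0;0 0 0 0 0 0 0;0 0 0 0 0 0 0;0 0 0 0 0 0 0;0 0 0 0 0 0 0;0 0 0 0 0 0 0;0 0 0 0 0 0 0"

```text
t: 22.63
tcp_pos: [0.5441, 0.0159, 0.1384]
tcp_rot: [0.659, 0.752, 0.0, 0.0]
force: [-2.5, 0.2, 11.1]
grip_width: 0.0006
finger_force: 5.8
```

Run:
```python
from h import *
c=cam('wrist');o=get_obs();print(o['t'],o['force'],o['tcp_pos'])
save(c,'a.png',(230,240,410,400),4);
d=cam('scene');print(proj(d,(.5435,.016,.138)));u,v=map(int,proj(d,(.5435,.016,.138)))
save(d,'b.png',(u-40,v-40,u+40,v+40),5)
a=cv2.resize(cv2.imread('pics/a.png'),(480,427));b=cv2.resize(cv2.imread('pics/b.png'),(320,320));b=cv2.copyMakeBorder(b,0,107,0,0,0)
cv2.imwrite('pics/p.png',np.hstack([a,b]))
```

```text
22.6833 [-3.47267796 -0.76314814 11.50476179] [0.54407507 0.01591667 0.13841011]
(np.float64(294.89991609530284), np.float64(235.08698702843475))
```

View pics/p.png

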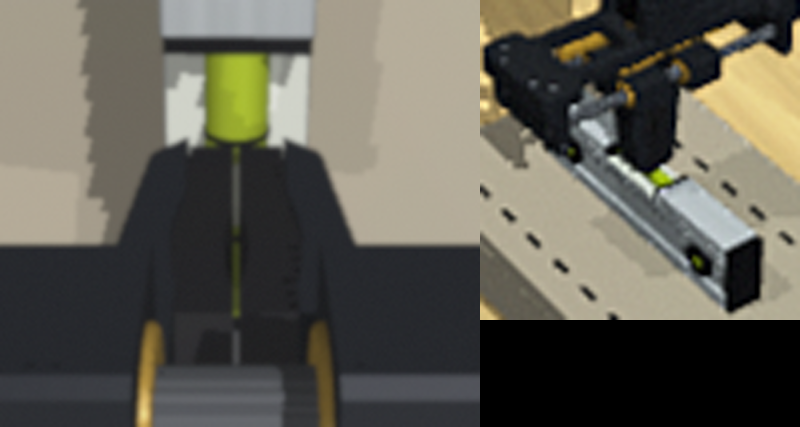

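The fingers cover the bubble while pressing at the exact middle. I'll press 35 mm to the -y side, uncovering it, to check that the push doesn't shift the reading.

Emit:
move_arm --commands "0 0 .01 0 0 0 0;.004 -.035 0 0 0 0 0;0 0 -.006 0 0 0 0;0 0 -.002 0 0 0 0;0 0 -.001 0 0 0 0;0 0 -.001 0 0 0 0;0 0 0 0 0 0 0;0 0 0 0 0 0 0;0 0 0 0 0 0 0;0 0 0 0 0 0 0;0 0 0 0 0 0 0;0 0 0 0 0 0 0;0 0 0 0 0 0 0;0 0 0 0 0 0 0;0 0 0 0 0 0 0;0 0 0 0 0 0 0;0 0 0 0 0 0 0;0 0 0 0 0 0 0;0 0 0 0 0 0 0"

```text
t: 24.32
tcp_pos: [0.5477, -0.0203, 0.1384]
tcp_rot: [0.66, 0.752, -0.001, 0.001]
force: [-2.5, -4.1, 12.0]
grip_width: 0.0005
finger_force: 5.7
```

```bash
python3 bub.py;python3 - <<'E'
from h import *
c=cam('wrist');save(c,'q.png',(250,150,390,350),3)
E
```

```text
24.3667 [ 0.54771599 -0.02027007  0.13840941] [-0.127  0.741  0.133  1.901 -0.18   0.511  0.259] [-3.04114707 -4.38472199 11.38840251] [9.7480e+01 1.0000e-01 1.7999e+02]
[310 175  24  38 869] [321.15189873 193.04487917]
rows 171 sat [  2   2   4  47 104 132 138 139 139 140 139 139 139 139 140 140 140 140
 140 140 140 139 140 139 140 139 139 139 138 139 139 139 138 138 139 139
 139 139 139 138 130  91  37  49 105 134] val [ 41  42  46  90 151 182 190 189 190 190 190 189 190 189 190 189 189 190
 189 188 189 189 189 188 189 189 189 189 188 189 188 188 188 188 188 188
 189 188 188 184 163 116  70  96 152 182]
```

View pics/q.png

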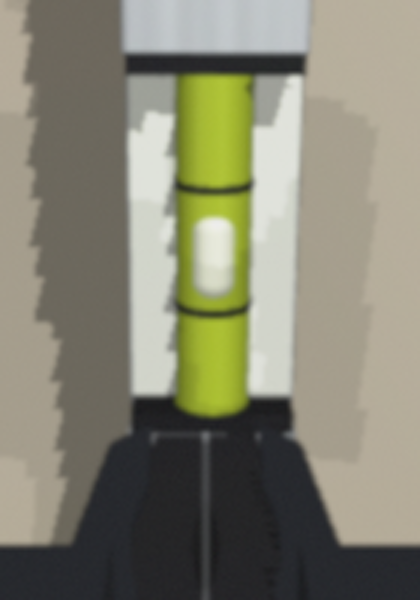

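Under the push the bubble (rows 217–298) still rests between the marks (188, 311), about 1 mm to -y. There is time left, so I'll trim the knob 0.6 rad clockwise for more margin.

Emit:
move_arm --commands "0 0 .022 0 0 0 0;0 0 .04 0 0 0 .7;-.0036 .0312 0 0 0 0 .7;-.0036 .0312 0 0 0 0 .7;-.0036 .0312 0 0 0 0 .7;-.0036 .0312 0 0 0 0 .7;-.0036 .0312 0 0 0 0 .7;-.0036 .0312 0 0 0 0 .7;-.0036 .0312 0 0 0 0 .7;-.0036 .0312 0 0 0 0 .7;0 0 0 0 0 0 .7;0 0 0 0 0 0 .7;0 0 0 0 0 0 .7" --squeeze 30

```text
t: 25.5
tcp_pos: [0.5186, 0.2305, 0.199]
tcp_rot: [0.659, 0.752, -0.0, 0.0]
force: [0.7, -0.4, 0.6]
grip_width: 0.0619
finger_force: 0.0
```

Emit:
move_arm --commands "0 0 -.03 0 0 0 .7;0 0 -.035 0 0 0 .7;0 0 -.025 0 0 0 .7;0 0 -.016 0 0 0 .7;0 0 0 0 0 0 .7;0 0 0 0 0 0 0;0 0 0 0 0 0 0;0 0 0 0 0 0 0;0 0 0 0 0 0 0;0 0 0 0 0 0 0;0 0 0 0 0 0 0;0 0 0 0 0 0 0;0 0 0 0 0 0 0"

```text
t: 26.58
tcp_pos: [0.5199, 0.2305, 0.0946]
tcp_rot: [0.659, 0.752, 0.001, 0.001]
force: [-0.1, -1.5, 5.9]
grip_width: 0.0391
finger_force: 30.0
```

Emit:
move_arm --commands "0 0 0 0 0 -5 0;0 0 0 0 0 -6 0;0 0 0 0 0 -6 0;0 0 0 0 0 -6 0;0 0 0 0 0 -6 0;0 0 0 0 0 -6 0;0 0 0 0 0 0 0;0 0 0 0 0 0 0;0 0 0 0 0 0 .7;0 0 0 0 0 0 .7;0 0 0 0 0 0 .7;0 0 0 0 0 0 .7;0 0 0 0 0 0 .7;0 0 .02 0 0 0 .7;0 0 .035 0 0 0 .7;0 0 .035 0 0 0 .7;0 0 .016 0 0 0 .7"

```text
t: 28.0
tcp_pos: [0.5208, 0.2307, 0.2027]
tcp_rot: [0.855, 0.519, 0.002, 0.001]
force: [1.1, 0.4, -0.6]
grip_width: 0.0616
finger_force: 0.0
```

Emit:
move_arm --commands ".0024 -.0205 0 0 0 5 .7;.0024 -.0205 0 0 0 6 .7;.0024 -.0205 0 0 0 6 .7;.0024 -.0205 0 0 0 6 .7;.0024 -.0205 0 0 0 6 0;.0024 -.0205 0 0 0 6 0;.0024 -.0205 0 0 0 0 0;.0024 -.0205 0 0 0 0 0;.0024 -.0205 0 0 0 0 0;.0024 -.0205 0 0 0 0 0;0 0 0 0 0 0 0;0 0 0 0 0 0 0;0 0 0 0 0 0 0;0 0 0 0 0 0 0;0 0 0 0 0 0 0;0 0 0 0 0 0 0;0 0 0 0 0 0 0;0 0 0 0 0 0 0"

```text
t: 29.5
tcp_pos: [0.5431, 0.026, 0.1991]
tcp_rot: [0.659, 0.752, 0.0, -0.0]
force: [-0.5, -0.3, -1.0]
grip_width: 0.0005
finger_force: 0.0
```

```bash
python3 bub.py
```

```text
29.55 [0.54308086 0.02583645 0.19913173] [-0.249  0.645  0.193  1.867 -0.193  0.648  0.192] [-0.15453654  0.23088254  0.70360516] [ 97.56  -0.   180.  ]
[311 239  15  57 577] [317.7660312  262.37261698]
rows 235 sat [  3   2   1  24  68 102 118 120 121 120 121 121 121 121 121 120 120 121
 122 121 122 121 122 121 123 122 121 113  81  54  90 113  86  46  19  13
  18  21  22  22  21  21  21  21  21  21  21  21  20  23  45  87 117 125
 113  76  60 101 122 104  69  49  46  46  45] val [ 80  44  35  55  98 137 155 158 158 159 158 159 158 159 158 158 159 158
 158 158 159 158 158 158 158 158 154 134  98  90 129 152 160 169 181 185
 183 181 181 181 181 182 181 181 181 181 181 178 169 160 155 156 158 156
 134  99 109 147 159 128  76  42  36  37  36]
bubble rows 268 285
bubble s mm [np.float64(5.22130772132008), np.float64(-6.82789382193885)]
```

Now centred within about 0.3 mm. Pressing at the middle again.

Emit:
move_arm --commands ".001 -.01 -.02 0 0 0 0;0 0 -.02 0 0 0 0;0 0 -.01 0 0 0 0;0 0 -.006 0 0 0 0;0 0 -.002 0 0 0 0;0 0 -.001 0 0 0 0;0 0 0 0 0 0 0;0 0 0 0 0 0 0;0 0 0 0 0 0 0"

```text
t: 30.3
tcp_pos: [0.5446, 0.0156, 0.1408]
tcp_rot: [0.659, 0.752, 0.001, 0.0]
force: [-0.1, 0.6, -0.9]
grip_width: 0.0003
finger_force: 0.0
```

Emit:
move_arm --commands "0 0 -.001 0 0 0 0;0 0 -.001 0 0 0 0;0 0 0 0 0 0 0;0 0 0 0 0 0 0;0 0 0 0 0 0 0"

```text
t: 30.72
tcp_pos: [0.5443, 0.0156, 0.1385]
tcp_rot: [0.659, 0.752, 0.0, 0.0]
force: [-0.6, 0.3, 5.2]
grip_width: 0.0002
finger_force: 2.5
```

Emit:
move_arm --commands "0 0 -.0008 0 0 0 0;0 0 0 0 0 0 0;0 0 0 0 0 0 0;0 0 0 0 0 0 0;0 0 0 0 0 0 0;0 0 0 0 0 0 0;0 0 0 0 0 0 0;0 0 0 0 0 0 0;0 0 0 0 0 0 0;0 0 0 0 0 0 0;0 0 0 0 0 0 0;0 0 0 0 0 0 0;0 0 0 0 0 0 0;0 0 0 0 0 0 0;0 0 0 0 0 0 0;0 0 0 0 0 0 0;0 0 0 0 0 0 0;0 0 0 0 0 0 0;0 0 0 0 0 0 0"

```text
t: 32.3
tcp_pos: [0.5444, 0.0156, 0.1385]
tcp_rot: [0.659, 0.752, 0.001, 0.0]
force: [-2.5, 0.5, 12.1]
grip_width: 0.0006
finger_force: 6.1
```

```bash
python3 -c "
from cell import *
print(hand_in())"
```

```text
the job is handed in; nothing more can be done
None
```

The job is handed in with the gripper still pressing the level's middle at about 12 N. The bubble last read about 0.3 mm off centre before that final push; the fingers hid it during the push, but an earlier test push moved it only about 0.2 mm.

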